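# Set up the grafting jig and hold its clamp open

## Task

Set up the seedling grafting jig: thread the broad grey collar and then the slim blue collar on to the jig's upright post, each fully home, the blue one on top of the grey. Then pull the spring-return clamp slide out by its black upright handle until the red pointer stands on the green mark, and finish while still holding it there, because it springs back when let go. The orange collar and everything else on the bench stay where they are.

Things in the scene. Friction and masses are not known exactly. Their poses are not given: they have to be found in the camera images.
- jig: Fixed dark steel plate of the grafting jig, 270 x 130 mm and 14 mm thick, flat on the bench. Origin on the bench surface; the plate runs from x = -150 to +120 mm and y = -65 to +65 mm in its own frame. Its +x axis points from the clamp slide towards the post; the slide is pulled out along its -x axis (roughly towards the robot). z is up.
- post_seat (a point): Foot of the jig's upright steel post, on its axis, at the plate's upper face (14 mm above the bench), where the first collar seats; it is 75 mm from the jig's origin along the jig's +x. The post is 16 mm in diameter and stands 67 mm above this point, the last 7 mm a cone. When the slide is in, its jaw (top 47 mm above the bench) ends about 50 mm from the post's axis on the -x side.
- slide (a joint): How far the clamp slide is pulled out, in m: 0 sprung fully in (at the start), up to 0.075 at its stop. A spring always pulls it back: about 6 N at 0, and 2 N more for each 10 mm.
- handle_centre (a point): Centre of the black upright handle of the slide: a plate 12 mm thick along the jig's x, 36 mm wide along the jig's y and 56 mm high (from 33 to 89 mm above the bench; this point at 61 mm). The slide and the guides under it are at most 34 mm high, the red pointer 38 mm and the jaw 47 mm high; the jaw's rear face is 65 mm from this point along the jig's +x. Moves with the slide.
- pointer (a point): Tip of the slide's red pointer, 3 mm wide, 37 mm above the bench. Moves with the slide along the jig's x.
- mark (a point): Centre of the top of the green clip on the jig's white scale rail, 12 mm wide along the jig's x, 26 mm along its y; axes as the jig's. The pointer is on the mark when it is level with this point along the jig's x; across (jig's y) the tip always stays about 15 mm beside this point. It does not move; at the start it is 25 to 55 mm from the pointer along the jig's -x.
- broad_centre (a point): Centre (half-way up) of the broad grey plastic collar: a ring 52 mm in outside diameter, 28 mm high, bore 21 mm, lying flat on the bench, about 60 g. z is its axis; either face may be down.
- slim_centre (a point): Centre (half-way up) of the slim blue plastic collar: a ring 38 mm in outside diameter, 30 mm high, bore 21 mm, lying flat on the bench, about 40 g. z is its axis; either face may be down.
- spare_centre (a point): Centre (half-way up) of the spare orange collar, not wanted here: a ring 44 mm in outside diameter, 20 mm high, bore 21 mm, lying on the bench.
- pot_a: Black plant pot with a green seedling, 76 mm in diameter, 175 mm high with its leaves; origin under its centre. Bystander.
- pot_b: A second black plant pot with a seedling, same size; origin under its centre. Bystander.
- flask: Glass bottle with a blue cap, 60 mm in diameter, 110 mm high; origin under its centre. Bystander.
- dish: Closed flat culture dish, 90 mm in diameter, 12 mm high; origin under its centre. Bystander.

How it is judged:
On the way, in this order (a step that is already met when the one before it is completed fails the run):
1. the broad grey collar is fully home on the post (z of broad_centre in the frame of jig between 0.025 and 0.031 m and horizontal distance between broad_centre and post_seat below 0.006 m), for 0.2 s.
2. the slim blue collar is fully home on top of the grey one (all of step 1 and z of slim_centre in the frame of jig between 0.054 and 0.06 m and horizontal distance between slim_centre and post_seat below 0.006 m), for 0.2 s.
3. the slide is held by the gripper with its pointer on the mark (all of step 2 and x of pointer in the frame of mark between -0.006 and 0.006 m and contact force between slide and the fingers above 2 N and velocity of joint slide between -0.01 and 0.01 m/s), for 0.5 s.
At the end, for the whole second after the job is handed in: Grey collar seated on the plate, blue collar seated on it, both on the post (centres within 3 mm of seated height, 6 mm of its axis); pointer within 6 mm of the mark's middle along the slide, slide still (under 10 mm/s), fingers pressing on it with over 2 N; held so as the program ends (all of step 3); the arm keeps its last pose, push and grip.
It fails at once if the spare orange collar is moved by more than 30 mm (distance of spare_centre from where it was at the start of the episode above 0.03 m).
It fails at once if a pot, the bottle or the dish is moved by more than 30 mm (distance of any of pot_a, pot_b, flask, dish from where it was at the start of the episode above 0.03 m).
It also fails if it takes over 64 s, if anything falls off the work surface, if the arm or the gripper's body presses on something with over 40 N, if the wrist force passes 120 N, or if a joint passes its speed limit or range.

## Robot

A 6-joint arm with a two-finger parallel gripper is mounted at the origin on the work surface. World frame = base frame: x ahead of the robot, y to its left, z up, the work surface at z = 0. Lengths are in m, angles in rad, forces in N, time in s.
With the tool pointing down it reaches from about 0.375 to 0.975 m from the base axis. Payload 3.8 kg.
Tool frame: the origin (TCP) lies midway between the tips of the shut fingers; the grasp point (between the pads) lies 19 mm behind it; z points along the fingers, y is the direction in which the jaws open and shut (so a half turn about z gives the same grasp; the last joint's range is limited). The gripper opens to 85 mm and grips with 20 to 120 N. Pads are 22 mm wide; open, the fingers measure 114 mm over their backs; the gripper's body (76 mm by 85 mm) begins 54 mm behind the grasp point. The pads swing forward as they close: fully open they stand 13 mm farther back than shut.
Start: joints at [-1.253, 0.264, 1.604, -0, 1.274, -0.037], TCP at [0.234, -0.633, 0.231] pointing down, gripper open.
Joint ranges: [-2.63, 2.63], [-0.94, 2.18], [0.31, 2.57], [-1.31, 4.45], [0, 2.66], [-2.55, 2.55]. Speed limits (rad/s): [2.57, 2.57, 3.14, 3.14, 3.14, 3.14].

## Interface

Orientations are given as a rotation vector (axis times angle).
In Python, from workcell import bot gives the robot as it stands. The module is installed in compiled form; this text tells all that it offers.
- The arm moves only by the tool move_arm, never from a script. Its argument "steps" is a list of rows, each a list of 5 numbers: the shift along the tool's x, y, z in mm, then the turn about the tool's z in degrees, then the opening in per cent of the stroke, from 0 (shut) to 100 (fully open). In form: [[tx, ty, tz, turn, claw], ...]. A call has 1 to 20 rows; each row is the pose to reach, as a shift and turn from the pose commanded when the call began, along the tool's axes at that moment; what a row does not reach only later rows make up. A row lasts 1/10 s, in which the tool goes at most 50 mm and 8.59 degrees, less where a joint would pass 70% of its speed; a pose out of reach is approached as far as the arm can. A call with a gripper value outside its range is refused whole. The fingers move at their own pace and stop on an object; "newtons" is the grip in N (left out, the last holds). Time passes only in rows, so rows that repeat a pose let the fingers close. It gives the time, the measured TCP pose, the force and the opening at its end, in the units of the state.
- bot.read_state(): the state, without advancing time (a new reading comes with each control period).
- bot.read_camera(name): name is "side" or "top"; returns a dict with "pixels" (384x512x3 uint8, red, green, blue), "depth" (384x512 float32, m along the optical axis (not along the pixel's ray), 0 where there is no reading), "fovy" (degrees; the focal length in pixels is half the picture's height over the tangent of half this angle, whatever the lens; pixels are square), "cx", "cy" (the principal point, pixels), "k1" (the pictures are not rectified: a ray, as slopes to the right and down, at radius r is drawn at 1 + k1 r^2 times it, then the intrinsics apply), "xyz" and "attitude" of the camera in the world. Camera axes: x right, y up, looking along -z (the intrinsics and any distortion apply to the point x, -y, -z); pixel columns grow to the right and rows downward; lengths in m; the calibration is good to about 2 mm. A picture is of the moment at which its call begins.
- bot.finish_job(): hands the job in, once; it reports no verdict.
The state is a dict: "time": time; "q": joint angles; "joint_vel": joint speeds; "joint_torque": joint torques, N m; "tool_pos": TCP position; "tcp_rot": TCP orientation; "wrist_force": force on the tool from outside, world axes, zero at the start; "torque": the same for the moment, N m; "width": opening from 0.0 (shut) to 1.0 (fully open).
Only numpy, scipy, OpenCV 4.12 (cv2) and the standard library are available. Lean on these libraries where they do the work, as an engineer would, in place of code of your own. Each camera call takes 0.05 s, during which the arm holds its last target.

## Working session

There is one attempt and no reset: what is moved stays moved. The work goes in short steps, Python scripts to look and compute and a tool call to move; the robot and the scene stay as the last step left them, time stands still between calls to the robot, and variables do not carry over. Pictures are saved under pics/ and viewed, and the job is handed in when it is done.

Besides the shell and the picture viewer there is one more tool, called after "Call:" by a JSON object that holds its "fn" and its "kwargs", one argument or row to a line. move_arm: Moves the arm, as the interface text tells. Its arguments: {"type":"object","properties":{"steps":{"type":"array","items":{"type":"array","items":{"type":"number"}}},"newtons":{"type":"number"}},"required":["steps"]}

```bash
mkdir -p pics; cat > h.py <<'E'
import numpy as np, cv2
from workcell import bot
from scipy.spatial.transform import Rotation as R
def cam(name):
    c=bot.read_camera(name); return c
def att(c):
    a=np.array(c['attitude'],float)
    if a.shape==(3,3): return a
    if a.size==3: return R.from_rotvec(a).as_matrix()
    return R.from_quat(a).as_matrix()
def cloud(c):
    H,W=c['depth'].shape
    f=H/2/np.tan(np.radians(c['fovy'])/2)
    K=np.array([[f,0,c['cx']],[0,f,c['cy']],[0,0,1]])
    uu,vv=np.meshgrid(np.arange(W),np.arange(H))
    p=np.stack([uu,vv],-1).reshape(-1,1,2).astype(np.float64)
    n=cv2.undistortPoints(p,K,np.array([c['k1'],0,0,0,0.])).reshape(H,W,2)
    d=c['depth']
    P=np.stack([n[...,0]*d,-n[...,1]*d,-d],-1)
    return P@att(c).T+np.array(c['xyz'])
def save(c,fn,s=1):
    im=cv2.cvtColor(c['pixels'],cv2.COLOR_RGB2BGR)
    if s!=1: im=cv2.resize(im,None,fx=s,fy=s)
    cv2.imwrite('pics/'+fn,im)
E
python3 - <<'E'
from h import *
for n in ['top','side']:
    c=cam(n); save(c,n+'0.png',1.5); np.savez(n+'0.npz',P=cloud(c),I=c['pixels'],D=c['depth'])
    print(n,c['fovy'],c['cx'],c['cy'],c['k1'],c['xyz'],c['attitude'])
print(bot.read_state())
E
```

```text
top 56.97399867634289 255.31433122520366 184.96634233225046 0.0005655188871373823 [0.49984774 0.05003107 1.05829167] [ 0.09313185 -0.06789094 -1.56530951]
side 47.003221598487194 260.81840727915466 189.53787944549367 -0.05973557191213899 [ 0.56894172 -0.6574885   0.93821202] [ 0.67236089 -0.01889984 -0.03612353]
{'time': 0.1, 'q': array([-1.25289549e+00,  2.64698469e-01,  1.60528754e+00,  1.02884135e-06,
        1.27371162e+00, -3.69153052e-02]), 'joint_vel': array([ 0.00090701, -0.00161102, -0.00202997, -0.00180012,  0.00102573,
       -0.00101334]), 'joint_torque': array([-3.19051742e-04, -5.16706216e+01, -3.68590021e+01,  1.14474045e-05,
        6.31090079e-03, -3.04169157e-05]), 'tool_pos': array([ 0.23428046, -0.63230354,  0.23004556]), 'tcp_rot': array([-3.09023193e+00, -5.54056561e-01,  4.61175404e-04]), 'wrist_force': array([-0.23579465, -0.23929975, -0.99001029]), 'torque': array([ 0.01877427, -0.0255449 ,  0.03176482]), 'width': 0.9972398469733478}
```

View pics/top0.png

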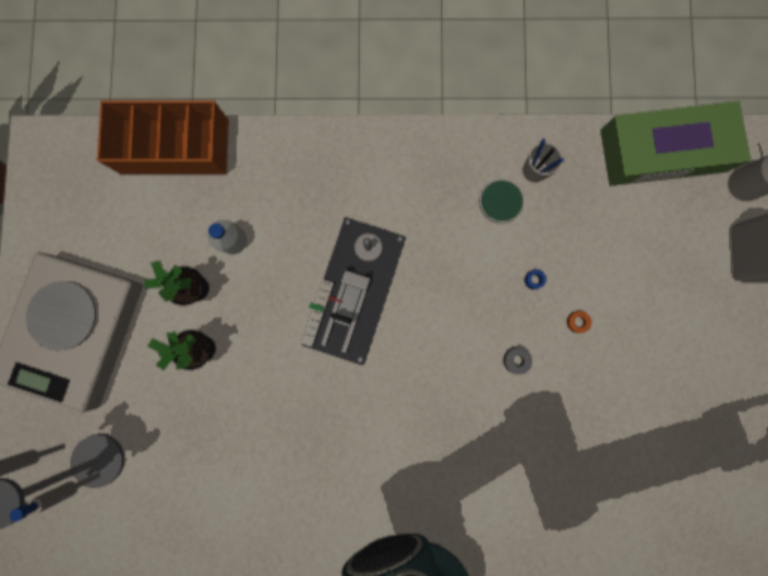

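View pics/side0.png

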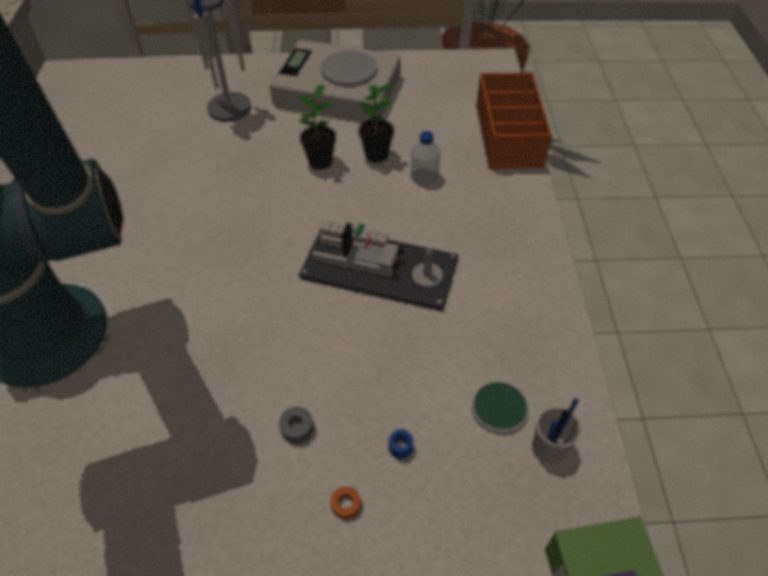

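The top view shows the jig at about (355,290), with its post at (368,245) and the black handle at (342,318). The grey collar is at (518,360), blue at (535,279) and orange at (579,322). The side view agrees. Next I'll measure these positions.

```bash
cat > m.py <<'E'
from h import *
def circ(xy):
    A=np.c_[2*xy,np.ones(len(xy))]; s=np.linalg.lstsq(A,(xy**2).sum(1),rcond=None)[0]
    return s[:2],np.sqrt(s[2]+s[:2]@s[:2])
for n,boxes in [('top',dict(grey=(518,360),blue=(535,279),orange=(579,322))),('side',dict(grey=(296,424),blue=(401,444),orange=(346,502)))]:
    z=np.load(n+'0.npz');P=z['P']
    for k,(u,v) in boxes.items():
        u=int(u/1.5);v=int(v/1.5)
        Q=P[v-18:v+19,u-18:u+19].reshape(-1,3); Q=Q[np.isfinite(Q).all(1)]
        bench=np.median(Q[:,2]); 
        h=dict(grey=.028,blue=.030,orange=.020)[k]
        T=Q[(Q[:,2]>bench+.6*h)]
        zt=np.percentile(T[:,2],80)
        T=T[abs(T[:,2]-zt)<.006]
        hull=cv2.convexHull(T[:,:2].astype(np.float32)*1000).reshape(-1,2)
        (c,r)=cv2.minEnclosingCircle(hull)
        print(n,k,'bench',bench.round(4),'top',zt.round(4),len(T),'encl',np.round(c,1),round(r,1),'mean',T.mean(0).round(4))
    # plate
    g=(P[...,2]>.008)&(P[...,2]<.019)
    u,v={'top':(355,290),'side':(380,268)}[n]; u=int(u/1.5);v=int(v/1.5)
    m=np.zeros(g.shape,bool); m[v-60:v+60,u-60:u+60]=g[v-60:v+60,u-60:u+60]
    dark=z['I'].max(-1)<90
    T=P[m&dark]; rect=cv2.minAreaRect((T[:,:2]*1000).astype(np.float32)); print(n,'plate',len(T),rect,T[:,2].mean())
E
python3 m.py
```

```text
top grey bench 0.0016 top 0.0307 220 encl [ 448.4 -193. ] 25.9 mean [ 0.449  -0.1929  0.029 ]
top blue bench 0.0014 top 0.0324 96 encl [ 606.2 -229.9] 18.7 mean [ 0.6061 -0.23    0.031 ]
top orange bench 0.0014 top 0.0228 144 encl [ 524.2 -315. ] 22.2 mean [ 0.5239 -0.3144  0.0209]
top plate 2503 ((583.7592163085938, 125.77043151855469), (130.03726196289062, 267.48919677734375), 72.11030578613281) 0.015048227267154442
side grey bench 0.0021 top 0.0297 316 encl [ 448.3 -193.8] 26.2 mean [ 0.4474 -0.1949  0.0284]
side blue bench 0.0015 top 0.0318 159 encl [ 603.8 -231.4] 19.6 mean [ 0.604  -0.2317  0.0304]
side orange bench 0.0018 top 0.0223 253 encl [ 522.1 -314.9] 22.1 mean [ 0.5222 -0.3152  0.0207]
side plate 2287 ((612.2323608398438, 217.9453582763672), (329.5096435546875, 268.2694396972656), 72.18889617919922) 0.015235886554813864
```

```bash
python3 - <<'E'
import cv2
a=cv2.imread('pics/top0.png');b=cv2.imread('pics/side0.png')
a=cv2.resize(a[200:380,280:430],None,fx=3,fy=3,interpolation=cv2.INTER_CUBIC)[:, :]
b=cv2.resize(b[210:320,290:470],None,fx=4,fy=4,interpolation=cv2.INTER_CUBIC)
cv2.imwrite('pics/jt.png',a);cv2.imwrite('pics/js.png',b)
E
```

```text
(no output)
```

View pics/jt.png

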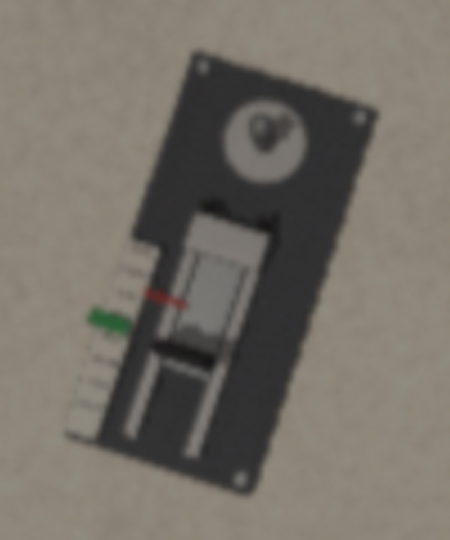

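View pics/js.png

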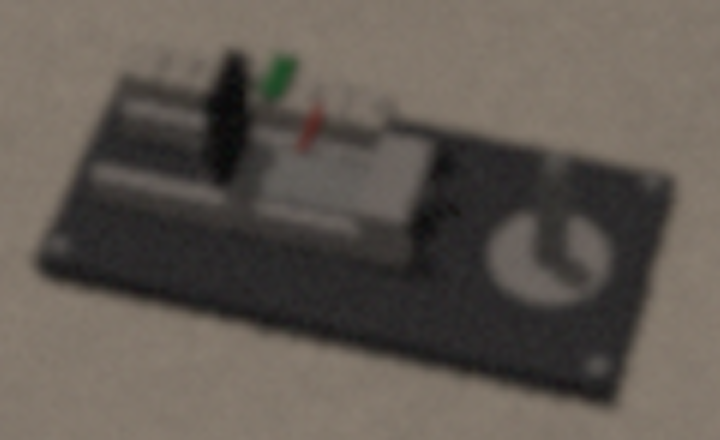

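```bash
cat > m2.py <<'E'
from h import *
th=np.radians(-17.89); o=np.array([.5838,.1258]); ex=np.array([np.cos(th),np.sin(th)]); ey=np.array([-ex[1],ex[0]]); o=o+.015*ex
def jig(P): d=P[...,:2]-o; return np.stack([d@ex,d@ey,P[...,2]],-1)
print('o',o,'post pred',o+.075*ex)
for n in ['top','side']:
    z=np.load(n+'0.npz');P=z['P'];I=z['I'].astype(int);J=jig(P)
    if n=='side':
        x,y=J[...,0],J[...,1]
    inb=(abs(J[...,0]+.015)<.15)&(abs(J[...,1])<.085)&(P[...,2]>0.005)
    dark=(I.max(-1)<90)
    m=inb&dark&(P[...,2]>.008)&(P[...,2]<.02)
    mm=m.astype(np.uint8); 
    T=P[m]; r=cv2.minAreaRect((T[:,:2]*1000).astype(np.float32)); print(n,'plate',r)
    m=inb&(np.hypot(J[...,0]-.075,J[...,1])<.025)&(P[...,2]>.035)
    print('post',m.sum(),np.median(P[m],0).round(4),J[m].mean(0).round(4),J[m].min(0).round(4),J[m].max(0).round(4), 'jig')
    m=inb&(np.hypot(J[...,0]-.075,J[...,1])<.04)&(P[...,2]<.022)&(I.min(-1)>110)
    if m.sum()>10:
        print('disc',m.sum(),cv2.minEnclosingCircle((J[m][:,:2]*1000).astype(np.float32)))
    m=inb&(P[...,2]>.055)&(J[...,0]<.03)
    print('handle',m.sum(),J[m].mean(0).round(4),J[m].min(0).round(4),J[m].max(0).round(4))
    R_,G,B=I[...,0],I[...,1],I[...,2]
    for nm,m in [('red',inb&(R_>1.5*G)&(R_>1.5*B)),('green',inb&(G>1.3*R_)&(G>1.3*B))]:
        print(nm,m.sum(),J[m].mean(0).round(4),J[m].min(0).round(4),J[m].max(0).round(4))
E
python3 m2.py
```

```text
o [0.59807472 0.12119214] post pred [0.66944832 0.09815285]
top plate ((583.7592163085938, 125.77043151855469), (130.03726196289062, 267.48919677734375), 72.11030578613281)
post 38 [0.6675 0.0965 0.075 ] [ 0.074  -0.0018  0.07  ] [ 0.068  -0.0081  0.0355] [0.0833 0.0071 0.0847] jig
disc 88 ((74.08837127685547, -0.33851101994514465), 23.382200241088867)
handle 60 [-0.074  -0.0013  0.0885] [-0.0799 -0.018   0.0594] [-0.0684  0.0173  0.0942]
red 19 [-0.0452  0.0275  0.0302] [-0.0477  0.0136  0.0122] [-0.0412  0.0404  0.042 ]
green 30 [-0.0702  0.0558  0.0362] [-0.0746  0.0431  0.0325] [-0.0654  0.0687  0.0395]
side plate ((582.0020751953125, 123.75370788574219), (131.96615600585938, 268.86578369140625), 72.55962371826172)
post 83 [0.6664 0.0933 0.0614] [ 0.0737 -0.005   0.0616] [ 0.0651 -0.0108  0.0359] [0.0805 0.0053 0.084 ] jig
handle 117 [-0.0747 -0.006   0.0785] [-0.0829 -0.0212  0.0554] [-0.0699  0.0166  0.0952]
red 12 [-0.0516  0.0257  0.0377] [-0.0726 -0.0064  0.0155] [-0.0448  0.0424  0.0738]
green 23 [-0.071   0.0422  0.0425] [-0.0776 -0.0178  0.035 ] [-0.0662  0.065   0.0891]
```

```bash
cat > go.py <<'E'
from h import *
import sys
def plan(x,y,z,jawdeg):
    s=bot.read_state(); M=R.from_rotvec(s['tcp_rot']).as_matrix(); p=s['tool_pos']
    d=M.T@(np.array([x,y,z])-p)*1000
    cur=np.degrees(np.arctan2(M[1,1],M[0,1]))
    t=-(jawdeg-cur); t=(t+90)%180-90   # tool z is down
    print('t',round(s['time'],2),'pos',p.round(4),'toolz',M[:,2].round(3),'jaw',cur.round(1),'q1,q6',s['q'][[0,5]].round(2),'w',round(s['width'],3),'F',s['wrist_force'].round(1))
    print('shift',d.round(1),'turn',round(t,1),'or',round(t-180*np.sign(t),1))
if __name__=='__main__': plan(*map(float,sys.argv[1:]))
E
python3 go.py .448 -.1935 .10 72.1
```

```text
t 0.1 pos [ 0.2343 -0.6323  0.23  ] toolz [-0.001  0.002 -1.   ] jaw -69.7 q1,q6 [-1.25 -0.04] w 0.997 F [-0.2 -0.2 -1. ]
shift [ 352.8 -336.9  130.8] turn 38.2 or -141.8
```

Call:
{"fn": "move_arm", "kwargs": {
  "steps": [
    [35, -34, 13, 4, 100],
    [70, -67, 26, 8, 100],
    [106, -101, 39, 12, 100],
    [141, -135, 52, 16, 100],
    [176, -168, 65, 20, 100],
    [212, -202, 78, 24, 100],
    [247, -236, 91, 28, 100],
    [282, -270, 104, 32, 100],
    [318, -303, 118, 36, 100],
    [340, -326, 128, 38, 100],
    [353, -337, 131, 38.2, 100],
    [353, -337, 131, 38.2, 100],
    [353, -337, 131, 38.2, 100],
    [353, -337, 131, 38.2, 100]
  ]
}}

```text
time: 1.5
tool_pos: [0.4483, -0.1952, 0.1005]
tcp_rot: [3.103, -0.489, 0.0]
wrist_force: [0.0, 0.2, 0.0]
width: 1.003
```

```bash
python3 go.py .448 -.1935 .002 72.1; python3 - <<'E'
from h import *
c=cam('side'); save(c,'s1.png',1.5)
c=cam('top'); save(c,'t1.png',1.5)
E
```

```text
t 1.5 pos [ 0.4483 -0.1952  0.1005] toolz [ 0.    -0.001 -1.   ] jaw -107.9 q1,q6 [-0.46  1.42] w 1.003 F [0.  0.2 0. ]
shift [-0.8 -1.5 98.5] turn -0.0 or 180.0
```

View pics/s1.png

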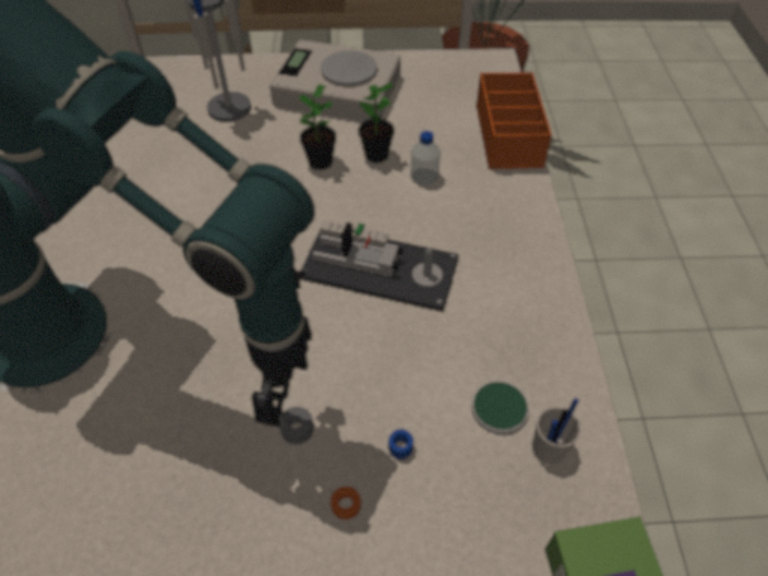

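The gripper, around (270,400), is in line above the grey collar at (296,424). Now I'll go down and grip it.

Call:
{"fn": "move_arm", "kwargs": {
  "steps": [
    [-0.8, -1.5, 25, 0, 100],
    [-0.8, -1.5, 50, 0, 100],
    [-0.8, -1.5, 75, 0, 100],
    [-0.8, -1.5, 90, 0, 100],
    [-0.8, -1.5, 98, 0, 100],
    [-0.8, -1.5, 98, 0, 100],
    [-0.8, -1.5, 98, 0, 40],
    [-0.8, -1.5, 98, 0, 40],
    [-0.8, -1.5, 98, 0, 40],
    [-0.8, -1.5, 98, 0, 40],
    [-0.8, -1.5, 98, 0, 40],
    [-0.8, -1.5, 98, 0, 40]
  ],
  "newtons": 40
}}

```text
time: 2.8
tool_pos: [0.4495, -0.1933, 0.0037]
tcp_rot: [3.102, -0.487, 0.004]
wrist_force: [0.3, 0.5, 6.4]
width: 0.581
```

Call:
{"fn": "move_arm", "kwargs": {
  "steps": [
    [0, 0, -10, 0, 40],
    [0, 0, -30, 0, 40],
    [0, 0, -60, 0, 40],
    [0, 0, -90, 0, 40],
    [0, 0, -120, 0, 40],
    [0, 0, -120, 0, 40],
    [0, 0, -120, 0, 40]
  ]
}}

```text
time: 3.5
tool_pos: [0.4485, -0.1927, 0.1233]
tcp_rot: [3.103, -0.488, 0.003]
wrist_force: [0.3, 0.4, -1.1]
width: 0.584
```

```bash
python3 go.py .668 .0968 .122 72.1; python3 - <<'E'
from h import *
c=cam('side'); save(c,'s2.png',1.5); np.savez('side2.npz',P=cloud(c),I=c['pixels'])
E
```

```text
t 3.5 pos [ 0.4485 -0.1927  0.1233] toolz [ 0.002 -0.001 -1.   ] jaw -107.9 q1,q6 [-0.46  1.43] w 0.584 F [ 0.3  0.4 -1.1]
shift [ 120.1 -342.9    1.4] turn 0.0 or -180.0
```

View pics/s2.png

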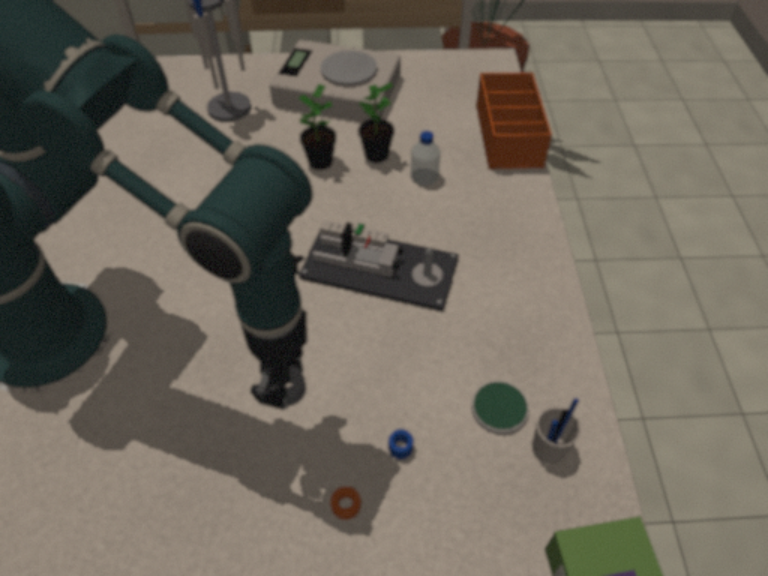

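The grey collar is held and has been lifted clear, at about (285,385). Next I'll carry it over the post.

Call:
{"fn": "move_arm", "kwargs": {
  "steps": [
    [12, -34, 0, 0, 40],
    [24, -69, 0, 0, 40],
    [36, -103, 0, 0, 40],
    [48, -137, 0, 0, 40],
    [60, -171, 0, 0, 40],
    [72, -206, 0, 0, 40],
    [84, -240, 0, 0, 40],
    [96, -274, 0, 0, 40],
    [108, -309, 0, 0, 40],
    [116, -332, 0, 0, 40],
    [120, -343, 0, 0, 40],
    [120, -343, 0, 0, 40],
    [120, -343, 0, 0, 40],
    [120, -343, 0, 0, 40]
  ]
}}

```text
time: 4.95
tool_pos: [0.6664, 0.0957, 0.1216]
tcp_rot: [3.102, -0.489, -0.003]
wrist_force: [-0.1, 0.3, -0.1]
width: 0.582
```

```bash
python3 go.py .668 .0968 .122 72.1; python3 - <<'E'
from h import *
for n in ['side','top']:
    c=cam(n); np.savez(n+'3.npz',P=cloud(c),I=c['pixels'])
    I=cv2.cvtColor(c['pixels'],cv2.COLOR_RGB2BGR)
    u,v={'side':(285,165),'top':(243,165)}[n]
    cv2.imwrite('pics/%s3.png'%n,cv2.resize(I[v-60:v+60,u-60:u+60],None,fx=5,fy=5,interpolation=cv2.INTER_CUBIC))
E
```

```text
t 4.95 pos [0.6664 0.0957 0.1216] toolz [-0.002 -0.001 -1.   ] jaw -107.9 q1,q6 [0.11 1.99] w 0.582 F [-0.1  0.3 -0.1]
shift [ 1.2 -1.5 -0.4] turn -0.0 or 180.0
```

View pics/side3.png

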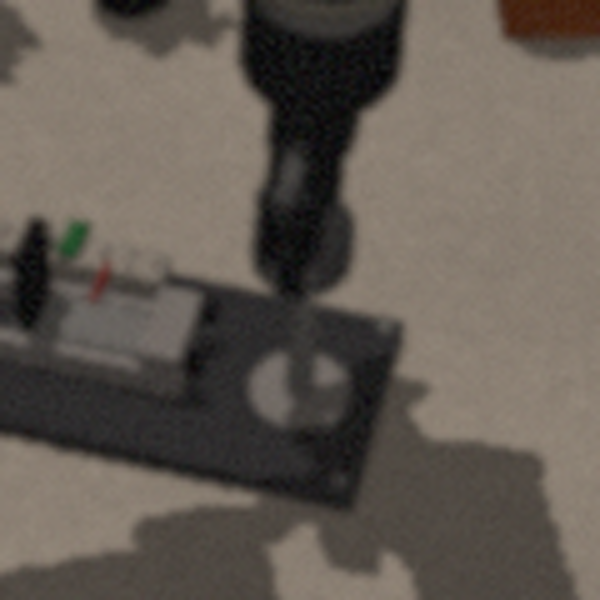

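View pics/top3.png

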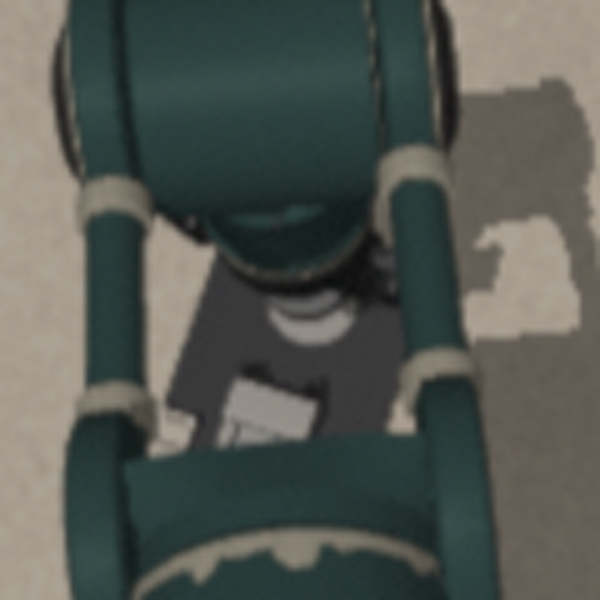

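```bash
cat > m3.py <<'E'
from h import *
import sys
from scipy.optimize import least_squares
def fit(fn,cen,z0,z1,r,show=False):
    z=np.load(fn);P=z['P'];I=z['I'].astype(int)
    d=np.hypot(P[...,0]-cen[0],P[...,1]-cen[1])
    m=(d<r+.012)&(P[...,2]>z0)&(P[...,2]<z1)
    return P,I,m
P,I,m=fit('side3.npz',(.668,.097),.085,.15,.026)
v,u=np.nonzero(m)
for a,b in sorted(set(zip(v,u)))[::6]:
    print(a,b,P[a,b].round(4),I[a,b])
E
python3 m3.py | head -90
```

```text
141 285 [0.6651 0.1233 0.1495] [40 37 38]
145 292 [0.6818 0.1111 0.1472] [55 52 51]
147 291 [0.6785 0.1023 0.1491] [37 36 35]
148 291 [0.6784 0.1006 0.1474] [42 40 38]
149 290 [0.6756 0.0967 0.148 ] [42 38 38]
150 289 [0.6736 0.0989 0.1422] [28 28 27]
151 275 [0.6383 0.0935 0.1456] [104  95  87]
151 294 [0.6851 0.0907 0.1468] [50 50 47]
152 293 [0.6823 0.0875 0.1467] [45 44 43]
153 291 [0.6767 0.0816 0.1496] [44 43 42]
154 292 [0.6789 0.0779 0.1499] [43 43 45]
155 290 [0.6739 0.0758 0.1487] [44 43 43]
156 275 [0.6385 0.089  0.1322] [90 83 75]
156 293 [0.6822 0.081  0.1393] [42 41 41]
157 290 [0.6743 0.0763 0.141 ] [45 41 42]
158 276 [0.641  0.0866 0.1274] [67 62 58]
158 289 [0.6716 0.0727 0.1414] [40 38 38]
159 276 [0.6407 0.0829 0.1278] [82 76 69]
159 286 [0.6631 0.0633 0.1484] [41 37 36]
159 292 [0.6795 0.0751 0.1349] [37 34 31]
160 279 [0.647  0.0701 0.1379] [47 45 43]
160 291 [0.6776 0.0773 0.1289] [39 41 37]
161 283 [0.656  0.0616 0.1433] [19 24 22]
161 291 [0.6779 0.078  0.1244] [52 46 42]
162 283 [0.6562 0.0626 0.1386] [7 7 9]
162 291 [0.6778 0.0754 0.1236] [79 75 70]
163 288 [0.6703 0.0742 0.1215] [65 62 56]
```

```bash
cat >> h.py <<'E'
def proj(c_,X):
    # c_ camera dict
    X=np.atleast_2d(X); Y=(X-np.array(c_['xyz']))@att(c_)
    H=c_['pixels'].shape[0]; f=H/2/np.tan(np.radians(c_['fovy'])/2)
    a=np.stack([Y[:,0]/-Y[:,2],-Y[:,1]/-Y[:,2]],-1); a=a*(1+c_['k1']*(a**2).sum(1,keepdims=True))
    return a*f+np.array([c_['cx'],c_['cy']])
E
cat > ov.py <<'E'
from h import *
import sys
# overlay: post hypothesis, collar hypothesis
def ov(c,circles,fn,u,v,h=40,s=7):
    I=cv2.cvtColor(c['pixels'],cv2.COLOR_RGB2BGR)
    I=cv2.resize(I[v-h:v+h,u-h:u+h],None,fx=s,fy=s,interpolation=cv2.INTER_CUBIC)
    I=np.clip(I.astype(float)*2,0,255).astype(np.uint8)
    t=np.linspace(0,2*np.pi,90)
    for (x,y,z,r,col) in circles:
        p=proj(c,np.c_[x+r*np.cos(t),y+r*np.sin(t),0*t+z])
        q=((p-[u-h,v-h]+.5)*s).astype(np.int32)
        cv2.polylines(I,[q.reshape(-1,1,2)],True,col,1)
    cv2.imwrite('pics/'+fn,I)
if __name__=='__main__':
    c=cam('side'); s=bot.read_state(); p=s['tool_pos']; print(p,s['time'])
    C=(0,255,255)
    ov(c,[(.668,.097,.014,.008,C),(.668,.097,.074,.008,C),(p[0],p[1],p[2]-.0035,.026,(0,255,0)),(p[0],p[1],p[2]+.0245,.026,(0,255,0))],'ov3.png',285,165)
E
python3 ov.py
```

```text
[0.6671177  0.09588221 0.12242837] 5.1
```

View pics/ov3.png

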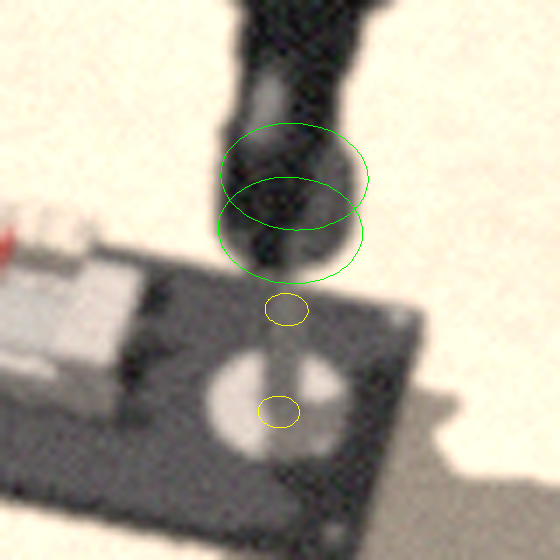

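```bash
python3 go.py .6684 .0973 .078 72.1
```

```text
t 5.1 pos [0.6671 0.0959 0.1224] toolz [-0. -0. -1.] jaw -107.9 q1,q6 [0.11 1.99] w 0.583 F [ 0.6 -0.7 -0.9]
shift [ 0.8 -1.8 44.4] turn -0.0 or 180.0
```

Call:
{"fn": "move_arm", "kwargs": {
  "steps": [
    [0.8, -1.8, 10, 0, 40],
    [0.8, -1.8, 20, 0, 40],
    [0.8, -1.8, 28, 0, 40],
    [0.8, -1.8, 34, 0, 40],
    [0.8, -1.8, 39, 0, 40],
    [0.8, -1.8, 44, 0, 40],
    [0.8, -1.8, 48, 0, 40],
    [0.8, -1.8, 48, 0, 40]
  ]
}}

```text
time: 5.9
tool_pos: [0.6685, 0.0984, 0.0735]
tcp_rot: [3.103, -0.488, -0.002]
wrist_force: [0.0, -0.5, -0.1]
width: 0.585
```

```bash
python3 go.py .6684 .0973 .078 72.1;python3 - <<'E'
from ov import *
c=cam('side'); s=bot.read_state(); p=s['tool_pos']; print(p,s['wrist_force'])
C=(0,255,255)
ov(c,[(.668,.097,.014,.008,C),(.668,.097,.074,.008,C),(p[0],p[1],p[2]-.0035,.026,(0,255,0)),(p[0],p[1],p[2]+.0245,.026,(0,255,0))],'ov4.png',285,165)
E
```

```text
t 5.9 pos [0.6685 0.0984 0.0735] toolz [-0.001 -0.    -1.   ] jaw -107.9 q1,q6 [0.11 1.99] w 0.585 F [ 0.  -0.5 -0.1]
shift [ 0.2  1.1 -4.5] turn 0.0 or -180.0
[0.66878545 0.09844611 0.07401285] [0.00104296 0.04569657 0.13740315]
```

View pics/ov4.png

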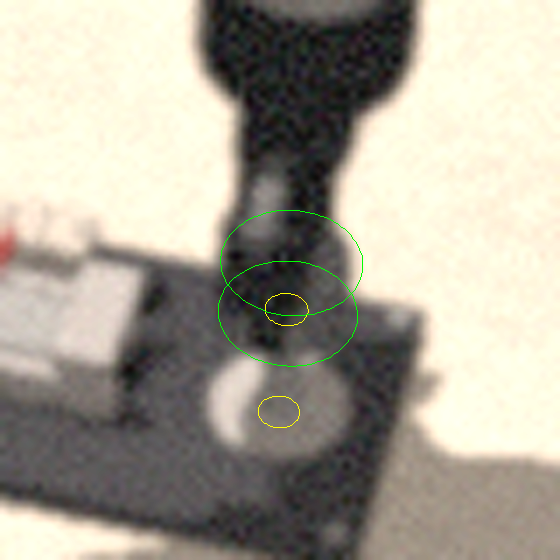

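There's no contact force, and the collar's bottom is about 11 mm below the post's tip, so it is threaded. I'll keep lowering it.

Call:
{"fn": "move_arm", "kwargs": {
  "steps": [
    [0, 0, 10, 0, 40],
    [0, 0, 20, 0, 40],
    [0, 0, 30, 0, 40],
    [0, 0, 40, 0, 40],
    [0, 0, 47, 0, 40],
    [0, 0, 52, 0, 40],
    [0, 0, 54, 0, 40],
    [0, 0, 54, 0, 40]
  ]
}}

```text
time: 6.75
tool_pos: [0.6687, 0.0985, 0.0199]
tcp_rot: [3.103, -0.488, -0.001]
wrist_force: [-0.6, -0.7, -0.7]
width: 0.587
```

Call:
{"fn": "move_arm", "kwargs": {
  "steps": [
    [0, 0, 1.5, 0, 40],
    [0, 0, 1.5, 0, 75],
    [0, 0, 1.5, 0, 80],
    [0, 0, 1.5, 0, 80],
    [0, 0, -20, 0, 80],
    [0, 0, -50, 0, 80],
    [0, 0, -85, 0, 80],
    [0, 0, -115, 0, 80],
    [0, 0, -130, 0, 80],
    [0, 0, -130, 0, 80]
  ]
}}

```text
time: 7.75
tool_pos: [0.6711, 0.0987, 0.1538]
tcp_rot: [-3.102, 0.488, -0.009]
wrist_force: [0.6, 0.3, 0.8]
width: 0.805
```

```bash
python3 go.py .605 -.2305 .10 72.1;python3 - <<'E'
from ov import *
c=cam('side'); C=(0,255,255)
ov(c,[(.668,.097,.074,.008,C),(.668,.097,.042,.026,(0,255,0))],'ov5.png',285,165)
P=cloud(c); d=np.hypot(P[...,0]-.668,P[...,1]-.097); m=(d<.035)&(P[...,2]>.037)&(P[...,2]<.05); print(m.sum(),np.median(P[m],0), P[m].min(0),P[m].max(0))
E
```

```text
t 7.75 pos [0.6711 0.0987 0.1538] toolz [ 0.006  0.001 -1.   ] jaw -107.9 q1,q6 [0.11 1.99] w 0.805 F [0.6 0.3 0.8]
shift [ 37.8 333.7  53.2] turn 0.0 or -180.0
201 [0.66412899 0.09247532 0.04341861] [0.641482   0.07267911 0.0370002 ] [0.69017293 0.12427153 0.04922614]
```

View pics/ov5.png

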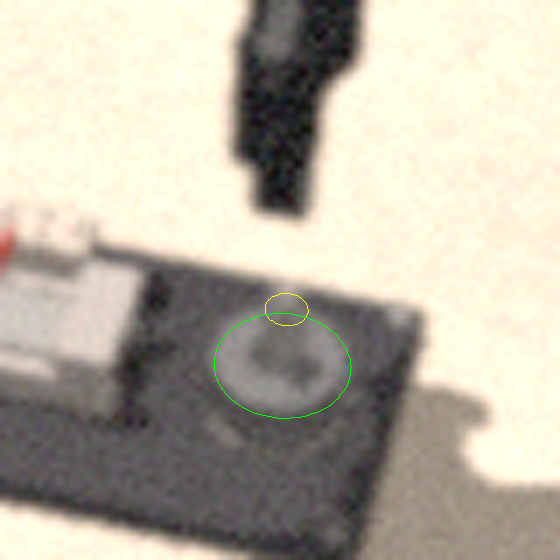

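The grey collar is home: its top face is level at about 43 mm and concentric with the post. Next is blue.

Call:
{"fn": "move_arm", "kwargs": {
  "steps": [
    [4, 34, 0, 0, 80],
    [8, 68, 0, 0, 80],
    [12, 102, 5, 0, 80],
    [15, 136, 10, 0, 80],
    [19, 170, 16, 0, 80],
    [23, 204, 24, 0, 80],
    [27, 238, 32, 0, 80],
    [31, 272, 40, 0, 80],
    [35, 306, 48, 0, 80],
    [37.8, 326, 53, 0, 80],
    [37.8, 334, 53, 0, 80],
    [37.8, 334, 53, 0, 80],
    [37.8, 334, 53, 0, 80]
  ]
}}

```text
time: 9.1
tool_pos: [0.602, -0.23, 0.0965]
tcp_rot: [-3.103, 0.488, 0.002]
wrist_force: [0.5, 0.4, -0.0]
width: 0.8
```

```bash
python3 go.py .605 -.2305 .008 72.1;python3 - <<'E'
from ov import *
c=cam('side'); C=(0,255,255)
ov(c,[(.605,-.2305,.030,.019,C),(.605,-.2305,0,.019,C)],'ov6.png',267,290)
E
```

```text
t 9.1 pos [ 0.602  -0.23    0.0965] toolz [-0.001  0.001 -1.   ] jaw -107.9 q1,q6 [-0.4   1.48] w 0.8 F [ 0.5  0.4 -0. ]
shift [ 3.1 -0.4 88.5] turn 0.0 or -180.0
```

View pics/ov6.png

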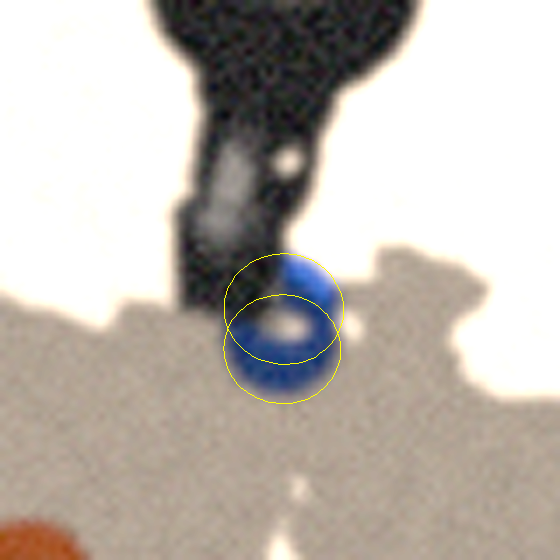

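Call:
{"fn": "move_arm", "kwargs": {
  "steps": [
    [3, -0.4, 0, 0, 80],
    [3, -0.4, 20, 0, 80],
    [3, -0.4, 45, 0, 80],
    [3, -0.4, 68, 0, 80],
    [3, -0.4, 82, 0, 80],
    [3, -0.4, 88, 0, 80],
    [3, -0.4, 88, 0, 80],
    [3, -0.4, 88, 0, 25],
    [3, -0.4, 88, 0, 25],
    [3, -0.4, 88, 0, 25],
    [3, -0.4, 88, 0, 25],
    [3, -0.4, 88, 0, 25],
    [3, -0.4, 88, 0, 25],
    [3, -0.4, 88, 0, 25]
  ],
  "newtons": 40
}}

```text
time: 10.55
tool_pos: [0.6068, -0.2322, 0.0111]
tcp_rot: [3.103, -0.488, 0.005]
wrist_force: [0.5, 0.3, 6.5]
width: 0.435
```

```bash
python3 go.py .6687 .0985 .15 72.1
```

```text
t 10.55 pos [ 0.6068 -0.2322  0.0111] toolz [ 0.003 -0.001 -1.   ] jaw -107.9 q1,q6 [-0.4   1.48] w 0.435 F [0.5 0.3 6.5]
shift [ -42.2 -333.7 -139.1] turn 0.0 or -180.0
```

Call:
{"fn": "move_arm", "kwargs": {
  "steps": [
    [0, 0, -10, 0, 25],
    [0, 0, -30, 0, 25],
    [0, 0, -60, 0, 25],
    [0, 0, -95, 0, 25],
    [0, 0, -120, 0, 25],
    [0, 0, -120, 0, 25],
    [0, 0, -120, 0, 25],
    [0, 0, -120, 0, 25]
  ]
}}

```text
time: 11.35
tool_pos: [0.604, -0.231, 0.1275]
tcp_rot: [-3.103, 0.488, 0.005]
wrist_force: [-0.3, 0.5, -0.7]
width: 0.432
```

```bash
python3 go.py .6687 .0985 .128 72.1
```

```text
t 11.35 pos [ 0.604  -0.231   0.1275] toolz [-0.003  0.001 -1.   ] jaw -107.9 q1,q6 [-0.4   1.48] w 0.432 F [-0.3  0.5 -0.7]
shift [-3.950e+01 -3.335e+02 -3.000e-01] turn 0.0 or -180.0
```

Call:
{"fn": "move_arm", "kwargs": {
  "steps": [
    [-4, -34, 0, 0, 25],
    [-8, -68, 0, 0, 25],
    [-12, -102, 0, 0, 25],
    [-16, -136, 0, 0, 25],
    [-20, -170, 0, 0, 25],
    [-24, -204, 0, 0, 25],
    [-28, -238, 0, 0, 25],
    [-32, -272, 0, 0, 25],
    [-36, -304, 0, 0, 25],
    [-38, -325, 0, 0, 25],
    [-39.5, -333.5, 0, 0, 25],
    [-39.5, -333.5, 0, 0, 25],
    [-39.5, -333.5, 0, 0, 25],
    [-39.5, -333.5, 0, 0, 25],
    [-39.5, -333.5, 0, 0, 25]
  ]
}}

```text
time: 12.85
tool_pos: [0.67, 0.0967, 0.1292]
tcp_rot: [3.103, -0.49, -0.0]
wrist_force: [0.5, 0.4, -1.0]
width: 0.434
```

```bash
python3 go.py .6687 .0985 .128 72.1;python3 - <<'E'
from ov import *
c=cam('side'); s=bot.read_state(); p=s['tool_pos']; C=(0,255,255)
print(p)
ov(c,[(.668,.098,.014,.008,C),(.668,.098,.074,.008,C),(p[0],p[1],p[2]-.0085,.019,(0,255,0)),(p[0],p[1],p[2]+.0215,.019,(0,255,0))],'ov7.png',285,165)
E
```

```text
t 12.85 pos [0.67   0.0967 0.1292] toolz [-0. -0. -1.] jaw -108.0 q1,q6 [0.11 1.99] w 0.434 F [ 0.5  0.4 -1. ]
shift [-1.8 -1.4  1.2] turn -0.1 or 179.9
[0.6700575 0.0968036 0.1293412]
```

View pics/ov7.png

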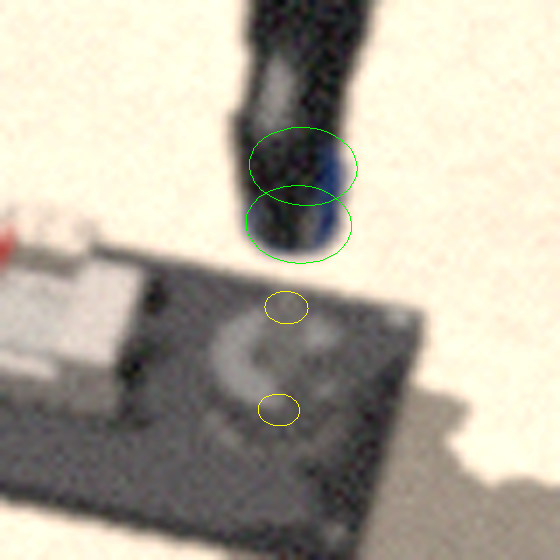

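Call:
{"fn": "move_arm", "kwargs": {
  "steps": [
    [-0.3, -1.4, 10, 0, 25],
    [-0.3, -1.4, 20, 0, 25],
    [-0.3, -1.4, 30, 0, 25],
    [-0.3, -1.4, 36, 0, 25],
    [-0.3, -1.4, 41, 0, 25],
    [-0.3, -1.4, 46, 0, 25],
    [-0.3, -1.4, 50, 0, 25],
    [-0.3, -1.4, 50, 0, 25]
  ]
}}

```text
time: 13.7
tool_pos: [0.6699, 0.0994, 0.0786]
tcp_rot: [3.103, -0.488, -0.002]
wrist_force: [-0.5, 0.1, -0.0]
width: 0.434
```

```bash
python3 go.py .6687 .0985 .052 72.1;python3 - <<'E'
from ov import *
c=cam('side'); s=bot.read_state(); p=s['tool_pos']; C=(0,255,255)
print(p,s['wrist_force'])
ov(c,[(p[0],p[1],p[2]-.0085,.019,(0,255,0)),(p[0],p[1],p[2]+.0215,.019,(0,255,0))],'ov8.png',285,165)
E
```

```text
t 13.7 pos [0.6699 0.0994 0.0786] toolz [-0.001 -0.    -1.   ] jaw -107.9 q1,q6 [0.11 1.99] w 0.434 F [-0.5  0.1 -0. ]
shift [-0.8  1.2 26.6] turn 0.0 or -180.0
[0.67016807 0.09939458 0.07906104] [-0.2324206   0.05787236 -0.27829996]
```

View pics/ov8.png

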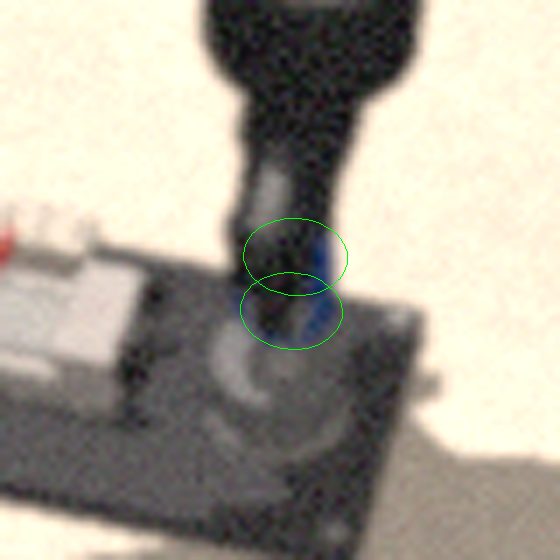

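Still no contact force, so the blue collar is on the post. I'll lower it onto the grey one.

Call:
{"fn": "move_arm", "kwargs": {
  "steps": [
    [0, 0.5, 7, 0, 25],
    [0, 0.5, 14, 0, 25],
    [0, 0.5, 20, 0, 25],
    [0, 0.5, 24, 0, 25],
    [0, 0.5, 27, 0, 25],
    [0, 0.5, 28, 0, 25],
    [0, 0.5, 28, 0, 25]
  ]
}}

```text
time: 14.45
tool_pos: [0.6699, 0.0988, 0.0532]
tcp_rot: [3.103, -0.488, -0.001]
wrist_force: [-5.8, -0.7, 10.9]
width: 0.436
```

Call:
{"fn": "move_arm", "kwargs": {
  "steps": [
    [0, 0.5, -1, 0, 25],
    [0, 0.5, -1, 0, 65],
    [0, 0.5, -1, 0, 65],
    [0, 0.5, -1, 0, 65],
    [0, 0.5, -20, 0, 65],
    [0, 0.5, -45, 0, 65],
    [0, 0.5, -75, 0, 65],
    [0, 0.5, -90, 0, 65],
    [0, 0.5, -90, 0, 65]
  ]
}}

```text
time: 15.35
tool_pos: [0.6722, 0.0987, 0.1445]
tcp_rot: [-3.102, 0.488, -0.009]
wrist_force: [0.9, 0.0, -0.1]
width: 0.654
```

```bash
python3 go.py .525 .145 .15 -17.9;python3 - <<'E'
from ov import *
c=cam('side'); C=(0,255,255)
ov(c,[(.668,.098,.072,.019,C),(.668,.098,.042,.026,(0,255,0))],'ov9.png',275,165)
P=cloud(c);np.savez('side9.npz',P=P,I=c['pixels']); I=c['pixels'].astype(int); m=(I[...,2]>1.5*I[...,0])&(np.hypot(P[...,0]-.668,P[...,1]-.097)<.04); print(m.sum(),np.percentile(P[m],[5,50,90,95],axis=0).round(4))
E
```

```text
t 15.35 pos [0.6722 0.0987 0.1445] toolz [ 0.006  0.001 -1.   ] jaw -107.9 q1,q6 [0.11 1.99] w 0.654 F [ 0.9  0.  -0.1]
shift [-154.3    1.1   -6.3] turn -90.0 or 90.0
569 [[0.6395 0.063  0.0559]
 [0.6637 0.0738 0.3806]
 [0.6886 0.0996 0.5233]
 [0.6926 0.1072 0.5299]]
```

View pics/ov9.png

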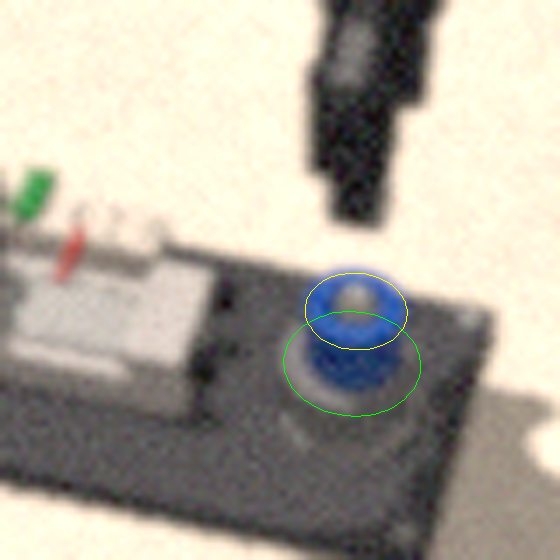

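Both collars are seated: the blue top rim at (355,290) matches the predicted 72 mm height. Next is the handle.

Call:
{"fn": "move_arm", "kwargs": {
  "steps": [
    [-10, 0, -6, -8, 50],
    [-25, 0, -6, -16, 50],
    [-45, 0, -6, -24, 50],
    [-65, 0, -6, -32, 50],
    [-85, 0, -6, -40, 50],
    [-105, 0, -6, -48, 50],
    [-120, 0, -6, -56, 50],
    [-132, 0, -6, -64, 50],
    [-142, 0, -6, -72, 50],
    [-148, 1, -6, -80, 50],
    [-151, 1, -6, -88, 50],
    [-151, 1, -6, -90, 50],
    [-151, 1, -6, -90, 50],
    [-151, 1, -6, -90, 50],
    [-151, 1, -6, -90, 50]
  ]
}}

```text
time: 16.9
tool_pos: [0.5255, 0.1437, 0.1463]
tcp_rot: [-2.54, -1.848, 0.002]
wrist_force: [0.9, 0.2, 0.9]
width: 0.499
```

```bash
python3 go.py .526 .144 .053 -17.9;python3 - <<'E'
from ov import *
c=cam('side'); C=(0,255,255)
th=np.radians(-17.9); 
ov(c,[(.526,.144,.089,.006,C)],'ov10.png',245,150)
E
```

```text
t 16.9 pos [0.5255 0.1437 0.1463] toolz [-0.001 -0.    -1.   ] jaw -17.9 q1,q6 [0.22 0.53] w 0.499 F [0.9 0.2 0.9]
shift [ 0.5  0.5 93.3] turn -0.0 or 180.0
```

View pics/ov10.png

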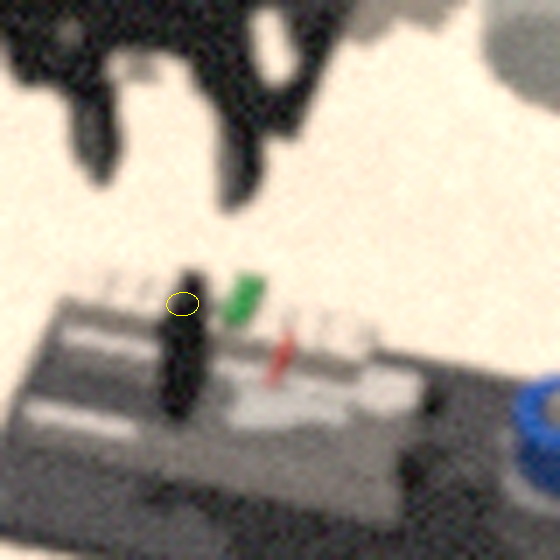

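The open fingers straddle the black handle, whose top is at about (187,300). I'll descend and grip it.

Call:
{"fn": "move_arm", "kwargs": {
  "steps": [
    [0.5, 0.5, 20, 0, 50],
    [0.5, 0.5, 40, 0, 50],
    [0.5, 0.5, 60, 0, 50],
    [0.5, 0.5, 78, 0, 50],
    [0.5, 0.5, 90, 0, 50],
    [0.5, 0.5, 93, 0, 50],
    [0.5, 0.5, 93, 0, 50],
    [0.5, 0.5, 93, 0, 0],
    [0.5, 0.5, 93, 0, 0],
    [0.5, 0.5, 93, 0, 0],
    [0.5, 0.5, 93, 0, 0],
    [0.5, 0.5, 93, 0, 0],
    [0.5, 0.5, 93, 0, 0],
    [0.5, 0.5, 93, 0, 0]
  ],
  "newtons": 80
}}

```text
time: 18.35
tool_pos: [0.5263, 0.1448, 0.0556]
tcp_rot: [-2.539, -1.848, -0.0]
wrist_force: [-4.6, 1.9, 5.4]
width: 0.127
```

```bash
python3 go.py .526 .144 .053 -17.9;cat > mk.py <<'E'
from m2 import jig
from ov import *
for n in ['side','top']:
    c=cam(n); P=cloud(c);J=jig(P);I=c['pixels'].astype(int)
    R_,G,B=I[...,0],I[...,1],I[...,2]
    inb=(abs(J[...,0]+.05)<.09)&(abs(J[...,1]-.03)<.06)&(P[...,2]>0.01)&(P[...,2]<.055)
    for nm,m in [('red',inb&(R_>1.5*G)&(R_>1.5*B)&(J[...,1]>.02)),('green',inb&(G>1.3*R_)&(G>1.3*B))]:
        if m.sum(): 
            v,u=np.nonzero(m); print(n,nm,m.sum(),np.median(J[m],0).round(4),J[m].min(0).round(4),J[m].max(0).round(4),'uv',u.mean(),v.mean())
    ov(c,[],'mk_%s_%.2f.png'%(n,bot.read_state()['time']),*((245,150) if n=='side' else (225,200)))
E
python3 mk.py | grep -v -e '^o ' -e plate; ls -t pics | head -2
```

```text
t 18.35 pos [0.5263 0.1448 0.0556] toolz [-0.     0.001 -1.   ] jaw -17.9 q1,q6 [0.22 0.53] w 0.127 F [-4.6  1.9  5.4]
shift [-0.8 -0.   2.6] turn 0.0 or -180.0
post 38 [0.6675 0.0965 0.075 ] [ 0.074  -0.0018  0.07  ] [ 0.068  -0.0081  0.0355] [0.0833 0.0071 0.0847] jig
disc 88 ((74.08837127685547, -0.33851101994514465), 23.382200241088867)
handle 60 [-0.074  -0.0013  0.0885] [-0.0799 -0.018   0.0594] [-0.0684  0.0173  0.0942]
red 19 [-0.0452  0.0275  0.0302] [-0.0477  0.0136  0.0122] [-0.0412  0.0404  0.042 ]
green 30 [-0.0702  0.0558  0.0362] [-0.0746  0.0431  0.0325] [-0.0654  0.0687  0.0395]
post 83 [0.6664 0.0933 0.0614] [ 0.0737 -0.005   0.0616] [ 0.0651 -0.0108  0.0359] [0.0805 0.0053 0.084 ] jig
handle 117 [-0.0747 -0.006   0.0785] [-0.0829 -0.0212  0.0554] [-0.0699  0.0166  0.0952]
red 12 [-0.0516  0.0257  0.0377] [-0.0726 -0.0064  0.0155] [-0.0448  0.0424  0.0738]
green 23 [-0.071   0.0422  0.0425] [-0.0776 -0.0178  0.035 ] [-0.0662  0.065   0.0891]
side red 10 [-0.047   0.0365  0.0336] [-0.0532  0.0209  0.0164] [-0.0456  0.0417  0.0409] uv 245.0 160.5
side green 2 [-0.023   0.0106  0.0427] [-0.0681 -0.0226  0.0376] [0.0222 0.0439 0.0478] uv 251.5 166.0
mk_top_18.45.png
mk_side_18.40.png
```

The handle is gripped: the opening reads about 11 mm and I feel a spring reaction. I'll pull about 25 mm along −ty.

Call:
{"fn": "move_arm", "kwargs": {
  "steps": [
    [0, -2, 0, 0, 0],
    [0, -5, 0, 0, 0],
    [0, -9, 0, 0, 0],
    [0, -13, 0, 0, 0],
    [0, -17, 0, 0, 0],
    [0, -21, 0, 0, 0],
    [0, -24, 0, 0, 0],
    [0, -25.5, 0, 0, 0],
    [0, -25.5, 0, 0, 0],
    [0, -25.5, 0, 0, 0],
    [0, -25.5, 0, 0, 0]
  ]
}}

```text
time: 19.55
tool_pos: [0.506, 0.1514, 0.0556]
tcp_rot: [2.536, 1.847, 0.009]
wrist_force: [8.8, -3.5, -4.3]
width: 0.127
```

```bash
python3 go.py .526 .144 .053 -17.9; python3 mk.py | grep -e '^side [rg]' -e '^top [rg]'; ls -t pics | head -2; cp $(ls -t pics/mk_side* | head -1) pics/a.png;  cp $(ls -t pics/mk_top* | head -1) pics/b.png
```

```text
t 19.55 pos [0.506  0.1514 0.0556] toolz [ 0.008 -0.    -1.   ] jaw -17.9 q1,q6 [0.25 0.56] w 0.127 F [ 8.8 -3.5 -4.3]
shift [-1.  21.2  2.8] turn 0.0 or -180.0
side red 9 [-0.0688  0.0301  0.0374] [-0.0705  0.0232  0.0199] [-0.0673  0.0404  0.0406] uv 237.33333333333334 159.11111111111111
side green 21 [-0.0711  0.0562  0.0368] [-0.0775  0.008   0.0176] [-0.0029  0.069   0.041 ] uv 240.0952380952381 153.0
mk_top_19.65.png
mk_side_19.60.png
```

View pics/a.png

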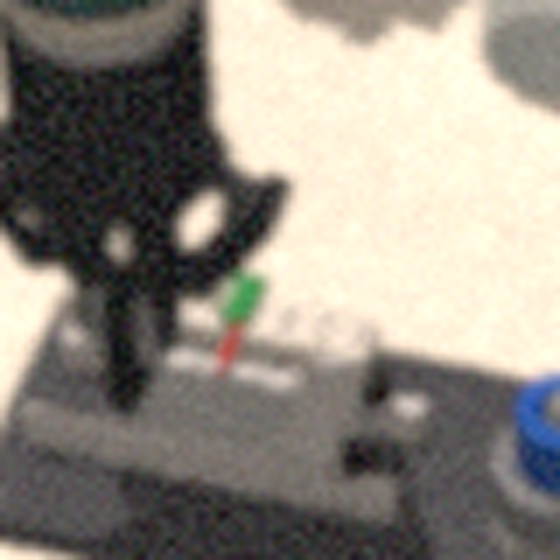

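View pics/b.png

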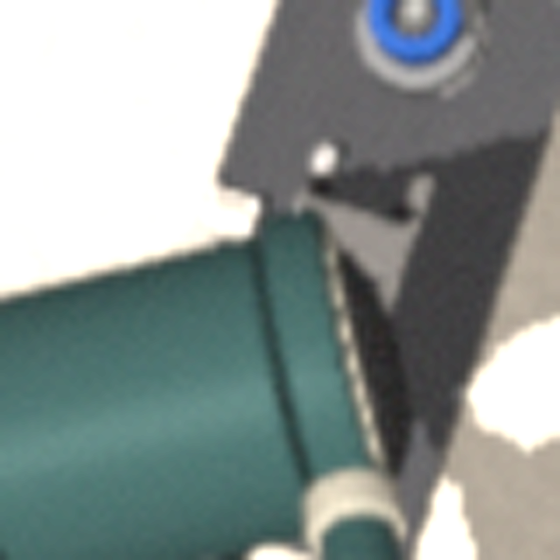

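In the side view the red pointer at (231,345) runs into the green clip at (241,298), about 2.5 mm short of its middle. A small extra pull should centre it.

Call:
{"fn": "move_arm", "kwargs": {
  "steps": [
    [0, -1, 0, 0, 0],
    [0, -2, 0, 0, 0],
    [0, -2.5, 0, 0, 0],
    [0, -2.5, 0, 0, 0],
    [0, -2.5, 0, 0, 0],
    [0, -2.5, 0, 0, 0],
    [0, -2.5, 0, 0, 0],
    [0, -2.5, 0, 0, 0]
  ]
}}

```text
time: 20.45
tool_pos: [0.5038, 0.1521, 0.0556]
tcp_rot: [2.535, 1.847, 0.01]
wrist_force: [10.0, -3.7, -4.2]
width: 0.129
```

```bash
python3 go.py .526 .144 .053 -17.9; python3 mk.py | grep -e '^side [rg]' -e '^top [rg]'; cp $(ls -t pics/mk_side* | head -1) pics/a2.png; python3 - <<'E'
from ov import *
c=cam('side')
ex=np.array([.9516,-.3074]);ey=np.array([.3074,.9516]);o=np.array([.5981,.1212])
save(c,'full.png',1.5)
# median red/green by strict colour
I=c['pixels'].astype(int);P=cloud(c);d=(P[...,:2]-o);x=d@ex;y=d@ey
w=np.clip(I[...,0]-1.25*np.maximum(I[...,1],I[...,2]),0,None)*(abs(x+.07)<.03)*(y>.01)*(y<.05)
g=np.clip(I[...,1]-1.15*np.maximum(I[...,0],I[...,2]),0,None)*(abs(x+.07)<.03)*(y>.03)*(y<.08)
def tolane(w,z):
    # weighted pixel centroid -> intersect ray with plane z
    v,u=np.nonzero(w); ww=w[v,u]; uc=(u*ww).sum()/ww.sum(); vc=(v*ww).sum()/ww.sum()
    H=384; f=H/2/np.tan(np.radians(c['fovy'])/2); K=np.array([[f,0,c['cx']],[0,f,c['cy']],[0,0,1]])
    n=cv2.undistortPoints(np.array([[[uc,vc]]]),K,np.array([c['k1'],0,0,0,0.])).ravel()
    r=att(c)@np.array([n[0],-n[1],-1]); t=(z-c['xyz'][2])/r[2]; X=np.array(c['xyz'])+t*r
    e=X[:2]-o; return (uc,vc),e@ex,e@ey
print(tolane(w,.037),tolane(g,.037))
E
```

```text
t 20.45 pos [0.5038 0.1521 0.0556] toolz [ 0.008 -0.    -1.   ] jaw -17.9 q1,q6 [0.25 0.56] w 0.129 F [10.  -3.7 -4.2]
shift [-0.9 23.5  2.8] turn 0.0 or -180.0
side red 10 [-0.0708  0.0296  0.0383] [-0.0747  0.0204  0.0151] [-0.0686  0.0438  0.0398] uv 236.8 158.9
side green 19 [-0.0706  0.0529  0.037 ] [-0.0755  0.0163  0.0323] [-0.0053  0.067   0.0449] uv 240.31578947368422 152.94736842105263
((np.float64(236.53023255813955), np.float64(158.8953488372093)), np.float64(-0.07046505663146332), np.float64(0.028502371592681316)) ((np.float64(239.27862505865792), np.float64(152.10417644298454)), np.float64(-0.07086142884723322), np.float64(0.055152882547067024))
```

View pics/a2.png

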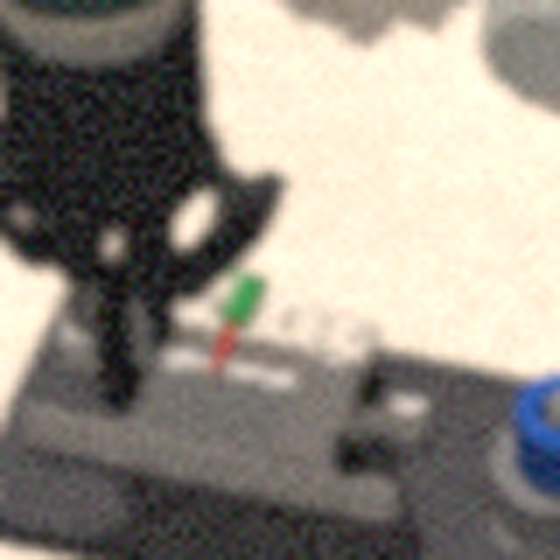

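View pics/full.png

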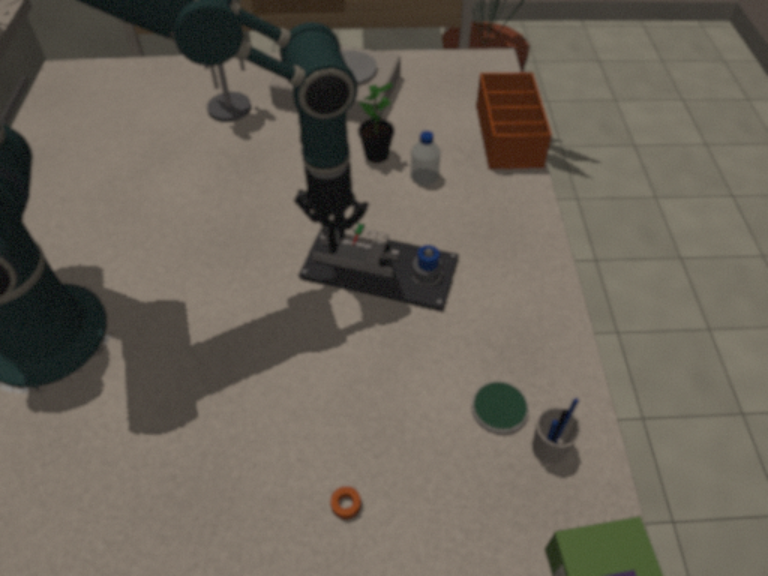

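The pointer is level with the mark to within about 1 mm. The collars are still stacked at (428,258), and the orange collar, dish and bottle haven't moved. I'll hold for a second, check once more and hand in.

Call:
{"fn": "move_arm", "kwargs": {
  "steps": [
    [0, 0, 0, 0, 0],
    [0, 0, 0, 0, 0],
    [0, 0, 0, 0, 0],
    [0, 0, 0, 0, 0],
    [0, 0, 0, 0, 0],
    [0, 0, 0, 0, 0],
    [0, 0, 0, 0, 0],
    [0, 0, 0, 0, 0],
    [0, 0, 0, 0, 0],
    [0, 0, 0, 0, 0]
  ]
}}

```text
time: 21.6
tool_pos: [0.5038, 0.1521, 0.0556]
tcp_rot: [2.535, 1.847, 0.01]
wrist_force: [9.8, -4.3, -4.4]
width: 0.128
```

```bash
python3 mk.py | grep -e '^side [rg]'; python3 -c "
from h import *
s=bot.read_state();print(s['time'],s['tool_pos'],s['wrist_force'],s['width']);bot.finish_job()"
```

```text
side red 10 [-0.0703  0.0304  0.0374] [-0.0746  0.0213  0.0156] [-0.0691  0.0434  0.0406] uv 236.8 158.7
side green 20 [-0.071   0.0529  0.037 ] [-0.096  -0.0181  0.0341] [-0.066   0.0663  0.0528] uv 237.65 153.5
21.7 [0.50384221 0.15208638 0.05562277] [ 9.98409514 -4.61292133 -4.50358963] 0.12216884390668588
the job is handed in; nothing more can be done
```

I threaded the grey collar and then the blue one onto the post. I then pulled the slide out about 25 mm and handed the job in at 21.7 s of the 64 s allowed, still gripping the handle at the 80 N setting.

**Slide:** In the last side picture the pointer was about 0.5 to 1 mm from the middle of the mark; the limit is 6 mm. The arm was steady, and the wrist felt about 11 N along the pull.

**Collars:** After each release, a picture showed the collar centred on the post. The grey top face measured about 43 mm (42 mm expected). I checked the blue collar's height only against a drawn outline, because its depth reading picked up gripper and background points. The last full picture showed both still stacked.

**Other things on the bench:** The orange collar, dish and bottle looked unmoved in that last picture. One pot was hidden behind the arm, so I couldn't check it at the end. The arm never felt any contact near the pots.

**Disagreements:** The two cameras differed by about 2 mm on positions. In the last pictures the arm also hid the mark from the top camera, so the final pointer reading comes from the side camera alone. It agrees with the 25 mm the top camera measured at the start.

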